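# Set the carton stop one hole over by its spring index pin

## Task

On the packing bench, the swing arm of the carton stop is locked by a spring index pin with a big pull ring on top. Gently hook a fingertip under the ring (do not pinch it), lift the pin clear of its hole, swing the arm's ring end exactly one hole towards the side of the stop where the small closed cardboard carton stands, and let the pin drop fully home in that hole. Leave the carton, the tape dispenser, the tape roll and the pen cup where they are.

Things in the scene. Friction and masses are not known exactly. Their poses are not given: they have to be found in the camera images.
- stop_base: Bed of the carton stop, bolted to the bench: grey plate 225 x 260 mm, 8 mm thick. Origin at bench height under the middle hole of its index rail, z up. Its +x axis points to the vertical pivot axis of the swing arm, 140 mm from the origin, roughly away from the robot; its +y axis to the left as seen from the robot. It is placed and turned anew each time
- rail_mid (a point): Middle hole of the curved aluminium index rail on the bed; this point is at the hole's mouth, 30 mm above the bench. 5 holes, 16 mm wide, lie on a circle of 140 mm radius about the pivot, 18 degrees (0.314 rad, 44 mm) apart. The rail reaches from 115 to 165 mm from the pivot. The arm starts locked in the middle hole
- stop_arm (a joint): Angle of the swing arm about the pivot: 0 at the middle hole, positive when its ring end swings to the bed's +y side; holes at -0.628, -0.314, 0, 0.314, 0.628 rad, end stops at +-0.72. No spring, slight friction (about 1 N at the ring): it stays where it is left
- swing_end (a point): Point on the top of the swing arm's ring end (the pin's axis), 140 mm from the pivot, 40 mm above the bench. The arm is a flat steel bar 34 mm wide. It carries a plywood fence 34 mm wide, 150 mm long, its top 95 mm above the bench, which ends 70 mm from the pivot towards the ring
- index_pin (a joint): Lift of the spring index pin in the arm's ring end: 0 fully home in a hole, travel 32 mm. Pushed down with about 4 N at 0, 8 N at 17 mm. Its 12 mm round-nosed pin is clear of the rail above 10 mm; let down between holes it rides on the rail at about 10 mm, and drops in once within about 4 mm of a hole's centre. Home, it locks the arm but for 0.014 rad of play
- pull_ring: Upright steel ring fixed on top of the pin: 64 mm inside diameter, 8 mm round wire. Bears up to 30 N. Origin at the ring's centre, 120 mm above the bench with the pin home; it rises with the pin. Its x axis is the level axis of the ring's hole and points along the arm to the pivot; z up. The fence ends 70 mm behind it; below it is the pin's barrel, 26 mm thick, top 72 mm above the bench
- carton: Small closed cardboard carton, 140 x 100 x 80 mm, standing loose on the bench to the left or the right of the stop (the other side has the tape dispenser). Origin at the centre of its underside. Tells which way the arm goes: not to be moved
- dispenser: Grey bench tape dispenser with an amber roll, 150 x 56 x 94 mm, loose; origin at the centre of its underside. Not to be moved
- tape_roll: Amber roll of packing tape lying flat, 96 mm across, 48 mm high, loose; origin at the centre of its underside. Not to be moved
- pen_cup: Empty black cup, 72 mm across, 95 mm high, loose; origin at the centre of its underside. Not to be moved

How it is judged:
On the way:
1. the fingers lift the ring until the pin is clear of the middle hole (value of joint index_pin above 0.0095 m and contact force between the fingers and pull_ring above 1 N and value of joint stop_arm between -0.15 and 0.15 rad), for 0.1 s.
At the end, for the whole second after the job is handed in: The pin is home (lift under 3 mm) in the hole next to the middle one on the carton's side (arm at 0.314 rad that way, within 0.027 rad), the arm at rest (value of joint index_pin below 0.003 m and velocity of joint stop_arm between -0.05 and 0.05 rad/s and ((y of carton in the frame of stop_base above 0 m and value of joint stop_arm between 0.287 and 0.341 rad) or (y of carton in the frame of stop_base below 0 m and value of joint stop_arm between -0.341 and -0.287 rad))); the robot touches nothing.
It fails at once if the ring is pinched or wrenched (over 32 N on it) (contact force between the fingers and pull_ring above 32 N).
It fails at once if the carton is moved over 20 mm or lifted (distance of carton from where it was at the start of the episode above 0.02 m).
It fails at once if the tape dispenser is moved over 20 mm or lifted (distance of dispenser from where it was at the start of the episode above 0.02 m).
It fails at once if the tape roll is moved over 20 mm or lifted (distance of tape_roll from where it was at the start of the episode above 0.02 m).
It fails at once if the pen cup is moved over 20 mm or lifted (distance of pen_cup from where it was at the start of the episode above 0.02 m).
It also fails if it takes over 42 s, if anything falls off the work surface, if the arm or the gripper's body presses on something with over 40 N, if the wrist force passes 120 N, or if a joint passes its speed limit or range.

## Robot

A 6-joint arm with a two-finger parallel gripper is mounted at the origin on the work surface. World frame = base frame: x ahead of the robot, y to its left, z up, the work surface at z = 0. Lengths are in m, angles in rad, forces in N, time in s.
With the tool pointing down it reaches from about 0.35 to 0.975 m from the base axis. Payload 4.9 kg.
Tool frame: the origin (TCP) lies midway between the tips of the shut fingers; the grasp point (between the pads) lies 19 mm behind it; z points along the fingers, y is the direction in which the jaws open and shut (so a half turn about z gives the same grasp; the last joint's range is limited). The gripper opens to 85 mm and grips with 20 to 120 N. Pads are 22 mm wide; open, the fingers measure 114 mm over their backs; the gripper's body (76 mm by 85 mm) begins 54 mm behind the grasp point. The pads swing forward as they close: fully open they stand 13 mm farther back than shut.
Start: joints at [1.061, 0.053, 1.613, -0, 1.476, -0.119], TCP at [0.238, 0.578, 0.209] pointing down, gripper open.
Joint ranges: [-3.01, 3.01], [-1.01, 2.22], [0.06, 2.58], [-1.02, 4.17], [0.09, 2.62], [-3.14, 3.14]. Speed limits (rad/s): [2.57, 2.57, 3.14, 3.14, 3.14, 3.14].

## Interface

Orientations are given as a rotation vector (axis times angle).
In Python, from station import ctrl gives the robot as it stands.
- The arm moves only by the shell command python3 -m jog 'ROWS' [FORCE]. ROWS is JSON, one flat list of numbers, 7 for each row, row after row: the opening, from 0 (shut) to 1 (fully open), then the shift along the tool's x, y, z in m, then the turn, a rotation vector about the tool's x, y, z in degrees. A call has 1 to 10 rows; each row shifts and turns the commanded pose from where the row before left it, along the tool's axes as they then stand; what a row does not reach is not made up. A row lasts 1/8 s, in which the tool goes at most 62.5 mm and 10.7 degrees, less where a joint would pass 70% of its speed; a pose out of reach is approached as far as the arm can. A call with a gripper value outside its range is refused whole. The fingers move at their own pace and stop on an object; FORCE is the grip in N (left out, the last holds). Time passes only in rows, so rows that do not move let the fingers close. It gives the time, the measured TCP pose, the force and the opening at its end, in the units of the state.
- ctrl.get_obs(): the state, without advancing time (a new reading comes with each control period).
- ctrl.get_image(name): name is "scene" or "top"; returns a dict with "image" (420x560x3 uint8, blue, green, red), "camera_matrix" (3x3 intrinsics, pixels), "rvec" (rotation vector, rad) and "tvec" (3), from world to camera coordinates, as OpenCV has them. Camera axes: x right, y down, z forward; pixel columns grow to the right and rows downward; lengths in m; the calibration is good to about 2 mm. A picture is of the moment at which its call begins. There is no depth.
- ctrl.finish_job(): hands the job in, once; it reports no verdict.
Trained networks look in a picture, given as the dict that the camera call returned (one of the last four; its "shot" number tells which), for a name from the list of things; names that differ only in an ending like _2 or _b are one class to them, and where a whole thing is asked for, a point or a joint stands for the part that bears it (a point fixed in the world has none). Each returns a list of dicts, best first, with "p" (0 to 1); they miss things now and then, are a little off and sometimes report something else, mostly with a low value. They report only what shows in the picture. A call takes as long as a camera call.
- ctrl.boxes_of(target, picture): "box" ([centre column, centre row, width, height] in pixels, round what is visible of it).
The state is a dict: "t": time; "q": joint angles; "dq": joint speeds; "effort": joint torques, N m; "tool_pos": TCP position; "tool_rot": TCP orientation; "contact_force": force on the tool from outside, world axes, zero at the start; "wrist_torque": the same for the moment, N m; "opening": finger opening in m.
Only numpy, scipy, OpenCV 4.12 (cv2) and the standard library are available. Lean on these libraries where they do the work, as an engineer would, in place of code of your own. Each camera call takes 0.05 s, during which the arm holds its last target. There are 200 camera calls.

## Working session

There is one attempt and no reset: what is moved stays moved. The work goes in short steps, Python scripts to look and compute and a shell command to move; the robot and the scene stay as the last step left them, time stands still between calls to the robot, and variables do not carry over. Pictures are saved under pics/ and viewed, about 8 in all and at most 12, crops included, and the job is handed in when it is done.

```bash
mkdir -p pics; cat > h.py <<'E'
import numpy as np, cv2
from station import ctrl
def snap(name,fn):
    p=ctrl.get_image(name); cv2.imwrite('pics/'+fn,p['image']); return p
def ray(p,uv,z):
    R=cv2.Rodrigues(np.array(p['rvec'],float))[0]; t=np.array(p['tvec'],float).ravel()
    d=R.T@np.linalg.inv(np.array(p['camera_matrix']))@np.array([uv[0],uv[1],1.]); c=-R.T@t
    return c+d*(z-c[2])/d[2]
def proj(p,X):
    return cv2.projectPoints(np.array(X,float).reshape(-1,3),np.array(p['rvec'],float),np.array(p['tvec'],float),np.array(p['camera_matrix'],float),None)[0].reshape(-1,2)
E
python3 - <<'E'
from h import *
print(ctrl.get_obs())
for n in('scene','top'):
    p=snap(n,n+'0.png'); R=cv2.Rodrigues(np.array(p['rvec']))[0]; print(n,'cam',-R.T@np.array(p['tvec']).ravel())
    for k,z in(('pull_ring',.12),('stop_base',.008),('rail_mid',.03),('swing_end',.04),('carton',.04),('dispenser',.05),('tape_roll',.024),('pen_cup',.05)):
        for b in ctrl.boxes_of(k,p)[:1]: print(k,round(b['p'],2),np.round(b['box']),np.round(ray(p,b['box'][:2],z),3))
E
```

```text
{'t': 0.0, 'q': array([ 1.06101107e+00,  5.33466672e-02,  1.61426444e+00, -8.02168855e-06,
        1.47600473e+00, -1.18985337e-01]), 'dq': array([1.48150711e-04, 8.64423156e-05, 1.44922480e-03, 4.79260659e-04,
       2.72801103e-04, 7.57525134e-04]), 'effort': array([ 5.83914425e-04, -3.93692064e+01, -3.70169699e+01, -1.21422127e-04,
        7.05702594e-03, -2.13478489e-05]), 'tool_pos': array([0.23775106, 0.57730393, 0.20808704]), 'tool_rot': array([-6.09846712e-01, -3.08120096e+00,  3.02553148e-03]), 'contact_force': array([ 0.65736499, -0.42527039,  0.2343072 ]), 'wrist_torque': array([-0.00239591, -0.01084045,  0.00835858]), 'opening': 0.08569705679598351}
scene cam [ 1.20716255 -0.04314954  1.123578  ]
pull_ring 0.73 [150. 228.  42.  52.] [ 0.67  -0.404  0.12 ]
stop_base 0.92 [294. 237.  94.  94.] [0.682 0.007 0.008]
rail_mid 0.9 [295. 235.  96.  89.] [0.685 0.011 0.03 ]
swing_end 0.89 [298. 234.  34.  89.] [0.69  0.019 0.04 ]
carton 0.64 [149. 227.  39.  56.] [ 0.625 -0.436  0.04 ]
dispenser 0.84 [430. 227.  41.  52.] [0.707 0.418 0.05 ]
tape_roll 0.68 [374. 171.  26.  29.] [0.471 0.297 0.024]
pen_cup 0.89 [205. 173.  26.  24.] [ 0.443 -0.265  0.05 ]
top cam [ 0.4699103  -0.00877087  1.17221173]
stop_base 0.59 [276. 175. 103.  98.] [0.695 0.013 0.008]
rail_mid 0.96 [278. 175. 101. 107.] [0.69  0.005 0.03 ]
swing_end 0.93 [277. 168.  43.  84.] [0.711 0.01  0.04 ]
dispenser 0.82 [140. 174.  31.  56.] [0.686 0.415 0.05 ]
tape_roll 0.6 [178. 251.  40.  34.] [0.46  0.3   0.024]
pen_cup 0.68 [141. 172.  29.  52.] [0.693 0.413 0.05 ]
```

```bash
python3 -c "
import cv2,numpy as np
a=cv2.imread('pics/scene0.png');b=cv2.imread('pics/top0.png');cv2.imwrite('pics/c0.png',cv2.resize(np.vstack([a,b]),(400,600)))"
```

```text
(no output)
```

View pics/top0.png

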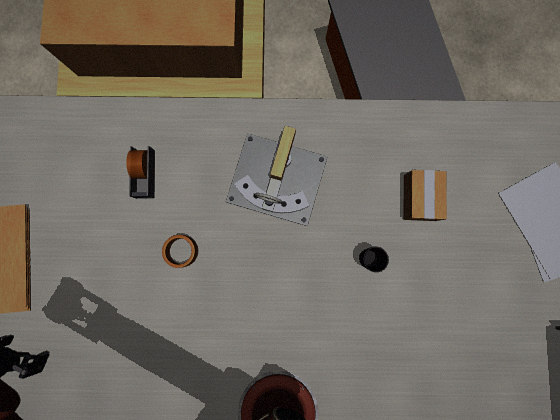

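View pics/scene0.png

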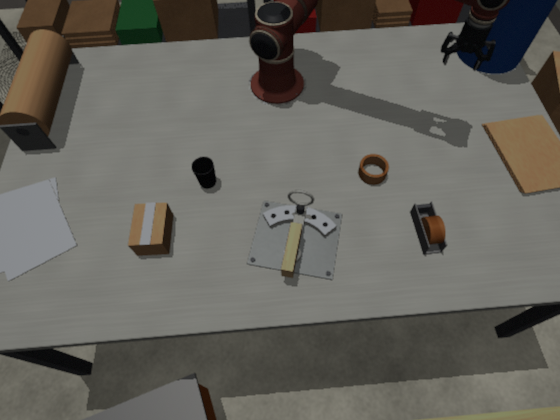

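The two pictures show the carton on the robot's right (top view at 428,195) and the dispenser on the left. The arm therefore goes to negative angles. Next I'll zoom in on the stop.

```bash
python3 -c "
import cv2,numpy as np
b=cv2.imread('pics/top0.png')[120:230,220:330];a=cv2.imread('pics/scene0.png')[185:285,240:350]
b=cv2.resize(b,None,fx=5,fy=5,interpolation=2);cv2.imwrite('pics/tc.png',b)
a=cv2.resize(a,None,fx=5,fy=5,interpolation=2);cv2.imwrite('pics/sc.png',a)"
```

```text
(no output)
```

View pics/tc.png

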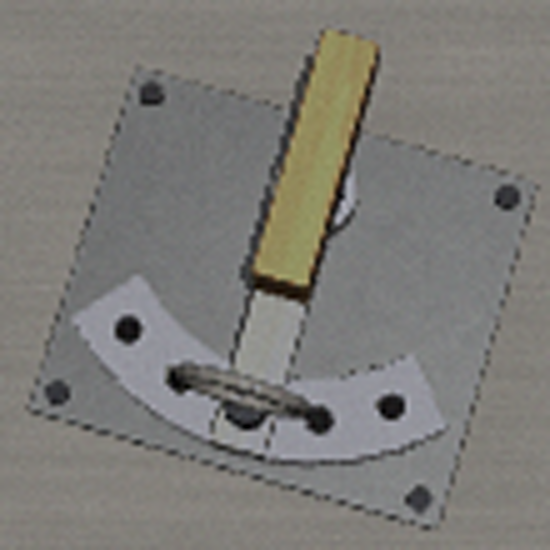

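View pics/sc.png

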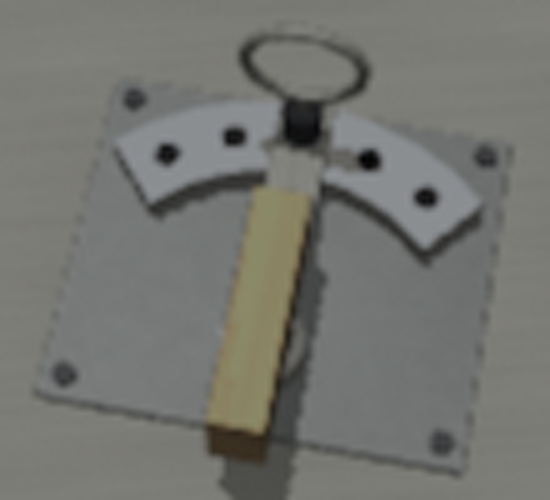

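Top crop: the four visible rail holes are at about (128,328), (178,378), (320,419) and (391,407), with the ring seen edge-on across the arm. The scene crop shows the same holes, with the ring as an ellipse centred near (304,66). I'll fit the pose from these.

```bash
cat > fit.py <<'E'
from h import *
from scipy.optimize import least_squares
T=ctrl.get_image('top');S=ctrl.get_image('scene')
ht=np.array([(128,328),(178,378),(320,419),(391,407)])/5+[220,120]
hs=np.array([(426,198),(369,159),(235,136),(168,153)])/5+[240,185]
A=np.array([.628,.314,-.314,-.628])
def W(v,P):
    c,s=np.cos(v[2]),np.sin(v[2]); P=np.array(P,float).reshape(-1,3)
    return P@np.array([[c,s,0],[-s,c,0],[0,0,1]])+[v[0],v[1],0]
H=np.c_[.14-.14*np.cos(A),.14*np.sin(A),np.full(4,.03)]
f=lambda v:np.r_[(proj(T,W(v,H))-ht+.0).ravel(),(proj(S,W(v,H))-hs).ravel()]
r=least_squares(f,[.63,.01,-.28]);v=r.x
if __name__=='__main__':
    print(v,np.degrees(v[2]),np.round(r.fun,1))
    print('ring',W(v,[0,0,.12]),'pivot',W(v,[.14,0,.12]),'end ring',W(v,[.14-.14*np.cos(.314),-.14*np.sin(.314),.12]))
    a=np.linspace(0,6.28,60);C=W(v,np.c_[0*a,.036*np.cos(a),.12+.036*np.sin(a)])
    print('ring ctr pred scene crop',(proj(S,C).mean(0)-[240,185])*5,'top',(proj(T,C).mean(0)-[220,120])*5)
    R=cv2.Rodrigues(ctrl.get_obs()['tool_rot'])[0];print(R)
E
python3 fit.py
```

```text
[ 0.60952164  0.03353153 -0.28372308] -16.256135281045186 [-0.4 -0.2  0.  -0.2 -0.7 -0.1 -0.6 -0.3 -0.4 -0.3 -0.3 -0.1 -0.6 -0.2
 -0.6 -0.3]
ring [[0.60952164 0.03353153 0.12      ]] pivot [[ 0.74392443 -0.00565892  0.12      ]] end ring [[ 0.60398859 -0.00989704  0.12      ]]
ring ctr pred scene crop [304.93601211  63.78274315] top [236.97578979 388.15890233]
[[-9.24607341e-01  3.80921599e-01 -1.26264246e-05]
 [ 3.80921599e-01  9.24607339e-01 -6.27958259e-05]
 [-1.22458016e-05 -6.28711595e-05 -9.99999998e-01]]
```

```bash
python3 -m jog '[0,-0.045,-0.037,-0.005,0,0,0, 0,-0.045,-0.037,-0.005,0,0,0, 0,-0.045,-0.037,-0.005,0,0,0, 0,-0.045,-0.037,-0.005,0,0,0, 0,-0.045,-0.037,-0.005,0,0,0, 0,-0.045,-0.037,-0.005,0,0,0, 0,-0.045,-0.037,-0.005,0,0,0, 0,-0.045,-0.037,-0.005,0,0,0, 0,-0.045,-0.037,-0.005,0,0,0, 0,-0.045,-0.037,-0.005,0,0,0]' 20
python3 -m jog '[0,0,0,0,0,0,-6.1, 0,0,0,0,0,-9,0, 0,0,0,0,0,-9,0, 0,0,0,0,0,-9,0, 0,0,0,0,0,-9,0, 0,0,0,0,0,-9,0, 0,0,0,0,0,-10,0, 0,0,0,0,0,0,0, 0,0,0,0,0,0,0]'
python3 -c "
from h import *
o=ctrl.get_obs();print(o);print(cv2.Rodrigues(o['tool_rot'])[0])"
```

```text
t: 2.25
tool_pos: [0.5139, 0.0625, 0.2598]
tool_rot: [0.61, 3.081, 0.001]
contact_force: [0.7, 0.4, 0.6]
opening: 0.0001
t: 3.38
tool_pos: [0.5139, 0.0644, 0.2615]
tool_rot: [0.31, 2.163, -0.16]
contact_force: [0.1, 0.5, 1.5]
opening: -0.0003
{'t': 3.375, 'q': array([ 0.20568041, -0.82055589,  2.38921132, -0.59045753,  0.76403644,
       -0.82249757]), 'dq': array([-0.01079479,  0.0143433 , -0.04591712, -0.01080791, -0.00798544,
        0.01005768]), 'effort': array([ 4.13589366e-01, -7.62249470e+00, -3.77365744e+01, -1.15528520e+00,
       -1.77944619e+00, -5.84584224e-03]), 'tool_pos': array([0.51393185, 0.06438838, 0.26152519]), 'tool_rot': array([ 0.31040233,  2.16348147, -0.16017542]), 'contact_force': array([0.07512658, 0.48390176, 1.45775376]), 'wrist_torque': array([0.08199978, 0.34602924, 0.03681449]), 'opening': -0.00026368586196914856}
[[-0.54987532  0.28061009  0.78669887]
 [ 0.16169766  0.95982122 -0.22934057]
 [-0.81944554  0.00109864 -0.57315599]]
```

```bash
python3 -m jog '[0,0.01,-0.0005,0.0213,0,0,0, 0,0.01,-0.0005,0.0213,0,0,0, 0,0.01,-0.0005,0.0213,0,0,0, 0,0.01,-0.0005,0.0213,0,0,0, 0,0.01,-0.0005,0.0213,0,0,0, 0,0.01,-0.0005,0.0213,0,0,0, 0,0,0,0,0,0,0, 0,0,0,0,0,0,0]'
python3 - <<'E'
from h import *
o=ctrl.get_obs();print(o['q'],o['tool_pos']);print(cv2.Rodrigues(o['tool_rot'])[0])
S=snap('scene','s1.png');T=snap('top','t1.png')
X=[o['tool_pos'],[.6095,.0335,.12]];print(proj(S,X),proj(T,X))
f=lambda im,c:cv2.resize(im[c[1]:c[1]+100,c[0]:c[0]+100],None,fx=4,fy=4,interpolation=2)
cv2.imwrite('pics/c1.png',np.hstack([f(S['image'],(245,140)),f(T['image'],(220,145))]))
E
```

```text
t: 4.38
tool_pos: [0.5814, 0.0414, 0.1393]
tool_rot: [0.311, 2.162, -0.161]
contact_force: [-0.2, -0.6, 0.2]
opening: 0.0004
[ 0.10508927 -0.43032996  2.37875694 -0.89136819  0.41237548 -0.49068317] [0.58138955 0.0414107  0.13925776]
[[-5.48562547e-01  2.81542919e-01  7.87281853e-01]
 [ 1.61706642e-01  9.59548233e-01 -2.30473752e-01]
 [-8.20323164e-01  8.79436461e-04 -5.71899583e-01]]
[[302.58246088 186.1139086 ]
 [300.75896445 197.79696785]] [[264.263307   207.07599929]
 [267.610277   197.72674599]]
```

View pics/c1.png

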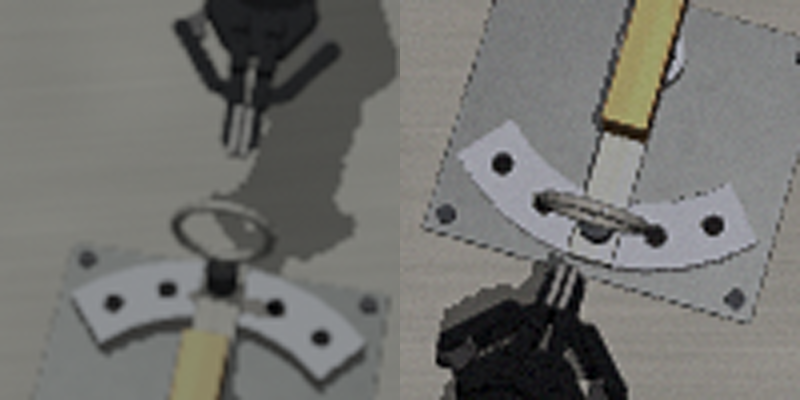

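```bash
python3 - <<'E'
from h import *
from scipy.optimize import least_squares
S=ctrl.get_image('scene');T=ctrl.get_image('top');o=ctrl.get_obs()
r=least_squares(lambda X:np.r_[proj(S,X)[0]-[304.2,178.4],proj(T,X)[0]-[260.9,209.3]],[.58,.04,.14])
print(r.x,r.fun,o['tool_pos'],cv2.Rodrigues(o['tool_rot'])[0].T@(r.x-o['tool_pos']))
c=lambda im,x,y:cv2.resize(im[y:y+50,x:x+50],None,fx=8,fy=8,interpolation=2)
a=c(S['image'],280,150);b=c(T['image'],240,180)
a=cv2.convertScaleAbs(a,alpha=2);b=cv2.convertScaleAbs(b,alpha=2)
cv2.imwrite('pics/c2.png',np.hstack([a,b]))
E
```

```text
[0.57246101 0.04779678 0.16617557] [ 0.4449858  -0.02899806  0.40191305  0.02687496] [0.58041969 0.04194056 0.1386314 ] [-0.01728873  0.00341554 -0.02336131]
```

View pics/c2.png

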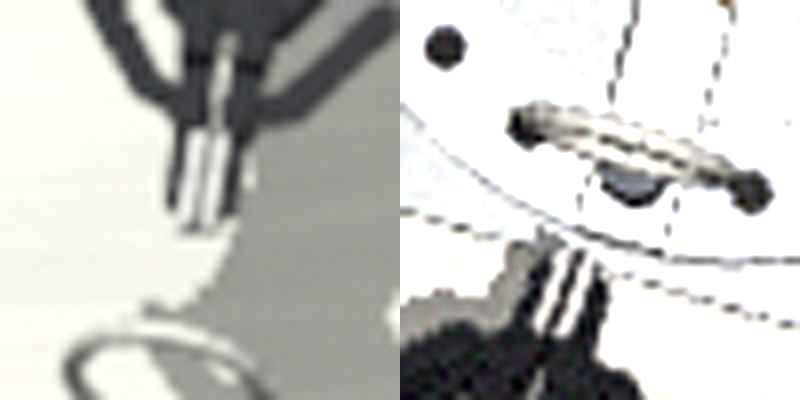

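```bash
python3 -m jog '[0,0.005,0,0.003,0,0,0, 0,0,0,0.016,0,0,0, 0,0,0,0.016,0,0,0, 0,0,0,0.016,0,0,0, 0,0,0,0.016,0,0,0, 0,0,0,0.016,0,0,0, 0,0,0,0,0,0,0]'
python3 - <<'E'
from h import *
o=ctrl.get_obs();print(o['q'],o['tool_pos'],o['contact_force'])
S=ctrl.get_image('scene');T=ctrl.get_image('top')
X=[o['tool_pos'],[.6095,.0335,.12]];print(proj(S,X),proj(T,X))
f=lambda im,c:cv2.convertScaleAbs(cv2.resize(im[c[1]:c[1]+66,c[0]:c[0]+66],None,fx=6,fy=6,interpolation=2),alpha=1.6)
cv2.imwrite('pics/c3.png',np.hstack([f(S['image'],(270,160)),f(T['image'],(235,165))]))
E
```

```text
t: 5.45
tool_pos: [0.6388, 0.0183, 0.0966]
tool_rot: [0.307, 2.189, -0.147]
contact_force: [0.1, 0.1, -0.2]
opening: 0.0002
[ 0.02256918 -0.185316    2.26652082 -1.02404317  0.27635976 -0.37854733] [0.63878871 0.01834746 0.09661608] [ 0.14378197  0.08427171 -0.20363255]
[[296.53937706 210.64812477]
 [300.75896445 197.79696785]] [[273.42806864 188.60333011]
 [267.610277   197.72674599]]
```

View pics/c3.png

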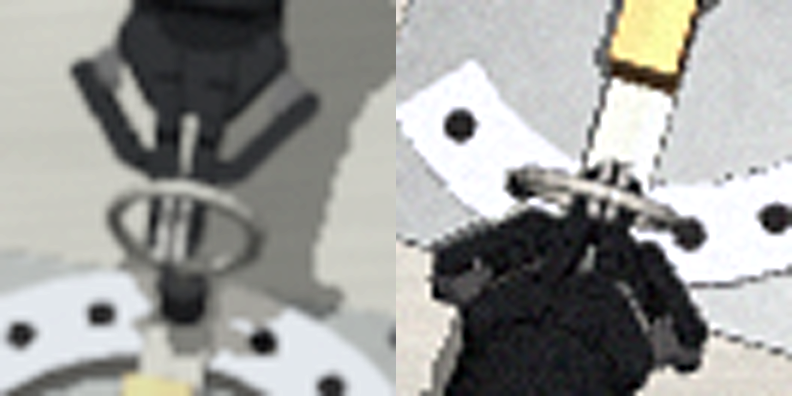

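Fingers are through the ring: in the scene view they sit at about (172,230), a little to the −y side of the ring's centre. Forces are zero. I'll centre them, lift slowly, and watch the force.

```bash
python3 -m jog '[0,-0.0066,0.0025,-0.001,0,0,0, 0,-0.0066,0.0025,-0.001,0,0,0, 0,0,0,0,0,0,0]'
python3 -m jog '[0,-0.0033,0,-0.0023,0,0,0, 0,-0.0033,0,-0.0023,0,0,0, 0,0,0,0,0,0,0]'
python3 -c "
from h import *
o=ctrl.get_obs();print(o['q'],o['tool_pos'],o['contact_force']);print(cv2.Rodrigues(o['tool_rot'])[0])"
```

```text
t: 5.92
tool_pos: [0.6452, 0.022, 0.1082]
tool_rot: [0.307, 2.19, -0.147]
contact_force: [-3.5, 0.5, -1.2]
opening: -0.0004
t: 6.3
tool_pos: [0.645, 0.0216, 0.1156]
tool_rot: [0.308, 2.191, -0.147]
contact_force: [-4.4, 2.4, -5.9]
opening: -0.0001
[ 0.03004089 -0.2060446   2.24445852 -0.91027044  0.30706468 -0.49335637] [0.64503132 0.02162    0.11557813] [-4.42072277  2.44424181 -5.89068173]
[[-0.57139778  0.27247017  0.77412182]
 [ 0.16679727  0.96214573 -0.21553252]
 [-0.80354418  0.0059666  -0.59521521]]
```

```bash
python3 -m jog '[0,-0.0032,0,-0.0024,0,0,0, 0,-0.0032,0,-0.0024,0,0,0, 0,0,0,0,0,0,0]'
python3 -m jog '[0,-0.0032,0,-0.0024,0,0,0, 0,-0.0032,0,-0.0024,0,0,0, 0,0,0,0,0,0,0]'
python3 - <<'E'
from h import *
from fit import v,W
o=ctrl.get_obs();print(o['q'],o['tool_pos'],o['contact_force']);print(cv2.Rodrigues(o['tool_rot'])[0])
S=ctrl.get_image('scene')
a=np.linspace(0,6.28,60)
im=cv2.resize(S['image'][160:226,270:336],None,fx=8,fy=8,interpolation=2);im=cv2.convertScaleAbs(im,alpha=1.6)
for L,c in((0,(0,0,255)),(.012,(0,255,0)),(.018,(255,0,0))):
    P=(proj(S,W(v,np.c_[0*a,.036*np.cos(a),.12+L+.036*np.sin(a)]))-[270,160]+.5)*8
    cv2.polylines(im,[P.astype(int)],True,c,1)
cv2.imwrite('pics/c4.png',im)
E
```

```text
t: 6.68
tool_pos: [0.645, 0.0214, 0.1236]
tool_rot: [0.308, 2.191, -0.147]
contact_force: [-4.6, 1.7, -8.7]
opening: 0.0
t: 7.05
tool_pos: [0.6449, 0.0213, 0.1317]
tool_rot: [0.308, 2.191, -0.147]
contact_force: [-4.6, 0.9, -9.4]
opening: 0.0003
[ 0.02959024 -0.23764193  2.23872071 -0.82349016  0.33148819 -0.58493467] [0.64494074 0.02131482 0.1315043 ] [-5.3071283   1.8890974  -9.66055697]
[[-0.57162233  0.27283072  0.77382899]
 [ 0.16686921  0.96204517 -0.21592537]
 [-0.80336952  0.00570047 -0.59545355]]
```

View pics/c4.png

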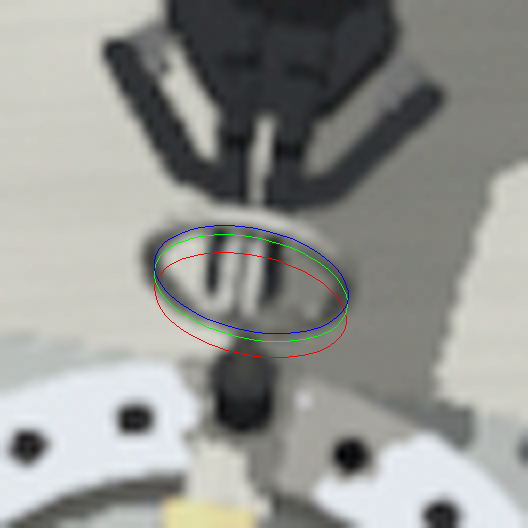

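The ring has risen about 20 mm (the overlay curves mark 0, 12 and 18 mm). The force is about 11 N, so I'll swing about the pivot.

```bash
python3 -m jog '[0,0,-0.0054,0,-2.41,0,-1.79, 0,0,-0.0054,0,-2.41,0,-1.79, 0,0,-0.0054,0,-2.41,0,-1.79, 0,0,0,0,0,0,0]'
python3 -m jog '[0,0,-0.0054,0,-2.41,0,-1.79, 0,0,-0.0054,0,-2.41,0,-1.79, 0,0,-0.0054,0,-2.41,0,-1.79, 0,0,0,0,0,0,0]'
python3 - <<'E'
from h import *
from fit import v,W
o=ctrl.get_obs();print(o['q'],o['tool_pos'],o['contact_force']);print(cv2.Rodrigues(o['tool_rot'])[0])
S=ctrl.get_image('scene');T=ctrl.get_image('top')
def arm(p,al,off,k,sz):
    im=cv2.convertScaleAbs(cv2.resize(p['image'][off[1]:off[1]+sz,off[0]:off[0]+sz],None,fx=k,fy=k,interpolation=2),alpha=1.5)
    ca,sa=np.cos(al),np.sin(al)
    def pt(r,w,z): return [.14-r*ca+w*sa, r*sa+w*ca, z]   # r toward ring, w across
    P=[pt(.07,-.017,.095),pt(-.08,-.017,.095),pt(-.08,.017,.095),pt(.07,.017,.095)]
    a=np.linspace(0,6.28,60)
    for Q,c in((P,(0,0,255)),([pt(.14,.036*np.cos(x),.14+.036*np.sin(x)) for x in a],(255,0,0))):
        cv2.polylines(im,[((proj(p,W(v,Q))-off+.5)*k).astype(int)],True,c,1)
    return im
cv2.imwrite('pics/c5.png',np.hstack([arm(S,-.314,[245,180],4,100),arm(T,-.314,[220,120],4,100)]))
E
```

```text
t: 7.7
tool_pos: [0.6416, 0.0072, 0.131]
tool_rot: [0.159, 2.208, -0.071]
contact_force: [-2.9, -0.5, -9.8]
opening: 0.0003
t: 8.2
tool_pos: [0.64, -0.0049, 0.1297]
tool_rot: [0.028, 2.218, -0.005]
contact_force: [-0.1, -0.4, -9.5]
opening: 0.0003
[-0.18764188 -0.30229062  2.28825242  0.52471193  0.27429851 -2.17539237] [ 0.64003314 -0.00435737  0.12975991] [-0.63649124 -0.75368596 -9.05173879]
[[-0.60255339  0.02120995  0.79779669]
 [ 0.01750159  0.99975756 -0.01336075]
 [-0.79788665  0.00591215 -0.60277851]]
```

View pics/c5.png

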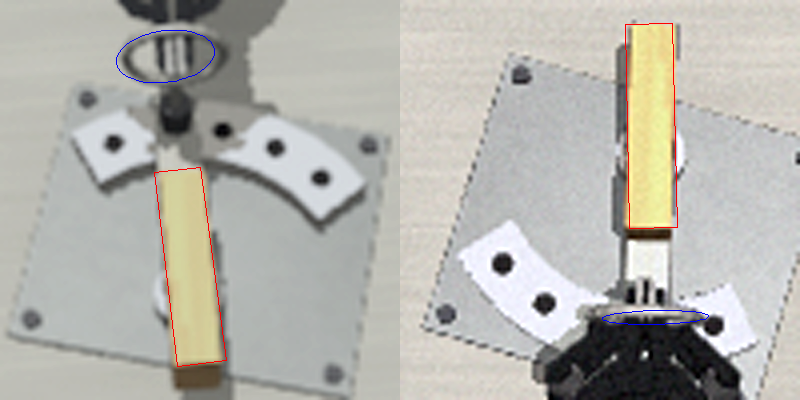

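```bash
cat > ang.py <<'E'
from h import *
from fit import v,W
def ang(p):
    im=p['image'].astype(int);m=((im[...,2]-im[...,0]>45)&(im[...,2]>120)&(im[...,1]>105)).astype(np.uint8)
    n,l,s,c=cv2.connectedComponentsWithStats(m)
    g=proj(p,W(v,[.14,0,.095]))[0]
    k=min(range(1,n),key=lambda i:np.hypot(*(c[i]-g))+(999 if s[i,4]<100 else 0))
    best=[]
    for al in np.arange(-.40,.05,.004):
        ca,sa=np.cos(al),np.sin(al)
        Q=[[.14-r*ca+w*sa,r*sa+w*ca,.095] for r,w in((.07,-.017),(-.08,-.017),(-.08,.017),(.07,.017))]
        P=proj(p,W(v,Q));M=np.zeros((420*4,560*4),np.uint8);cv2.fillPoly(M,[((P+.5)*4).astype(int)],1)
        M=cv2.resize(M.astype(np.float32),(560,420),interpolation=3)
        best.append((np.abs(M-(l==k)).sum(),al))
    return min(best),s[k,4]
if __name__=='__main__':
    o=ctrl.get_obs();print(o['t'],o['q'],o['tool_pos'],o['contact_force'])
    for n in('top','scene'):print(n,ang(ctrl.get_image(n)))
E
python3 ang.py
```

```text
8.5 [-0.18737128 -0.30231655  2.28848764  0.52880863  0.27441805 -2.17974265] [ 0.64002111 -0.0038695   0.12972872] [-0.19022399 -1.50200179 -9.14107417]
top ((np.float32(44.625), np.float64(-0.2719999999999999)), np.int32(577))
scene ((np.float32(994.3125), np.float64(-0.031999999999999695)), np.int32(407))
```

```bash
python3 -m jog '[0,0,-0.002,0,0,0,0, 0,0,-0.002,0,0,0,0, 0,0,-0.002,0,0,0,0, 0,0,0,0,0,0,0, 0,0,0,0,0,0,0]'; python3 ang.py
```

```text
t: 9.22
tool_pos: [0.6399, -0.0104, 0.1297]
tool_rot: [0.026, 2.217, -0.004]
contact_force: [-0.3, 0.0, -8.5]
opening: 0.0006
9.325 [-0.20351336 -0.30255077  2.28884891  0.56633108  0.28148003 -2.2252068 ] [ 0.63989319 -0.01040937  0.12971804] [-0.94868142 -0.58347571 -8.70244873]
top ((np.float32(41.875), np.float64(-0.31199999999999994)), np.int32(577))
scene ((np.float32(994.3125), np.float64(-0.031999999999999695)), np.int32(407))
```

```bash
python3 -m jog '[0,0.0032,0,0.0024,0,0,0, 0,0.0032,0,0.0024,0,0,0, 0,0.0032,0,0.0024,0,0,0, 0,0,0,0,0,0,0]'; python3 -m jog '[0,0.0032,0,0.0024,0,0,0, 0,0.0032,0,0.0024,0,0,0, 0,0.0032,0,0.0024,0,0,0, 0,0.0032,0,0.0024,0,0,0, 0,0,0,0,0,0,0]'; python3 ang.py
```

```text
t: 9.93
tool_pos: [0.6401, -0.0103, 0.1178]
tool_rot: [0.026, 2.217, -0.004]
contact_force: [-3.5, -0.1, -6.6]
opening: 0.0001
t: 10.55
tool_pos: [0.6413, -0.0105, 0.1038]
tool_rot: [0.027, 2.214, -0.005]
contact_force: [0.1, -0.5, -0.5]
opening: -0.0002
10.65 [-0.20280761 -0.24461381  2.2970301   0.72420996  0.22595139 -2.38766814] [ 0.64095021 -0.01036036  0.10342974] [-0.42593332  0.06623393 -0.45449448]
top ((np.float32(39.875), np.float64(-0.31199999999999994)), np.int32(579))
scene ((np.float32(995.3125), np.float64(-0.031999999999999695)), np.int32(408))
```

```bash
python3 -m jog '[0,0,0,-0.012,0,0,0, 0,0,0,-0.014,0,0,0, 0,0,0,-0.014,0,0,0, 0,0,0,-0.015,0,0,0, 0,0,0,-0.015,0,0,0, 0,0,0,-0.015,0,0,0, 0,0,0,-0.015,0,0,0, 0,0,0,-0.015,0,0,0, 0,0,0,0,0,0,0]'
python3 - <<'E'
from ang import *
o=ctrl.get_obs();print(o['tool_pos'],o['contact_force'])
S=ctrl.get_image('scene');T=ctrl.get_image('top');print(ang(T))
a=np.linspace(0,6.28,60);al=-.314;ca,sa=np.cos(al),np.sin(al)
out=[]
for p,off in((S,[270,170]),(T,[235,150])):
    im=cv2.convertScaleAbs(cv2.resize(p['image'][off[1]:off[1]+66,off[0]:off[0]+66],None,fx=6,fy=6,interpolation=2),alpha=1.5)
    for z,c in((.12,(0,0,255)),(.13,(0,255,0))):
        Q=[[.14-.14*ca+.036*np.cos(x)*sa,.14*sa+.036*np.cos(x)*ca,z+.036*np.sin(x)] for x in a]
        cv2.polylines(im,[((proj(p,W(v,Q))-off+.5)*6).astype(int)],True,c,1)
    out.append(im)
cv2.imwrite('pics/c6.png',np.hstack(out))
E
```

```text
t: 11.88
tool_pos: [0.5484, -0.0089, 0.1728]
tool_rot: [0.026, 2.214, -0.005]
contact_force: [0.9, -0.4, -0.7]
opening: -0.0001
[ 0.54826164 -0.00867475  0.17129556] [ 0.00486349 -0.07616412 -0.14994222]
((np.float32(42.375), np.float64(-0.31199999999999994)), np.int32(576))
```

View pics/c6.png

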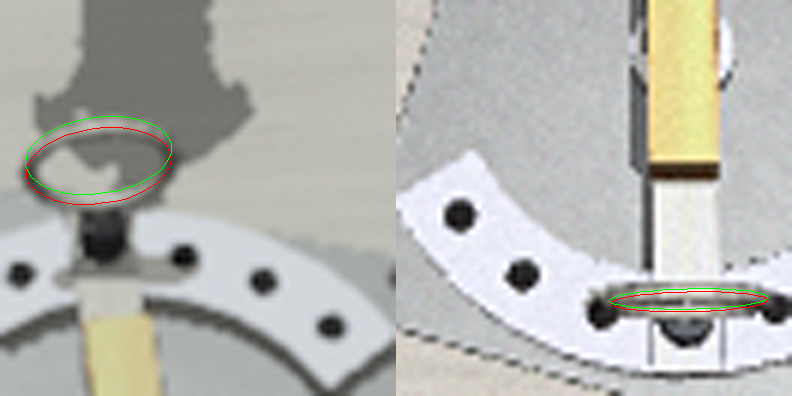

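The ring sits on the red home outline, not the green +10 mm one. The arm measures −0.312 rad, and the robot is clear with no contact force. Handing in.

```bash
python3 -c "
from station import ctrl
print(ctrl.finish_job())"
```

```text
the job is handed in; nothing more can be done
None
```

I moved the swing arm one hole towards the carton, which stands on the robot's right (the bed's −y side), and let the pin drop home there. The job was handed in at about 12 s of the 42 s allowed; it reports no verdict.

- **Lift:** I put the shut fingers through the ring, tilted about 35° below level, and raised the pin about 20 mm. The highest force I read was about 11 N, well under the 32 N limit.
- **Swing:** The first swing stopped short, at −0.272 rad, because the wrist was slowed and the missed motion is not made up. A 6 mm correction brought the arm to −0.312 rad; the target is −0.314.
- **Last checks:** After the fingers backed out, the top camera still gave −0.312 rad. The ring lay on its home outline rather than the +10 mm one, and the contact force was about zero.

**Checks that disagreed or were not done:**
- In the pictures the fingertips looked up to 20 mm short of the reported TCP, so I pushed them further in to allow for that.
- My angle measurement did not work in the scene camera, so the angle rests on the top camera alone.
- I did not nudge the arm to test the lock.
- I did not re-measure the carton, dispenser, tape roll and pen cup at the end. The tool stayed well clear of them.

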